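# Pry the blue snap cover off a stone-chip bin in a terrazzo studio

### The job

Pick up the yellow-handled flat-blade lifter, push its blade straight into the notch at the front of the blue-covered bin, under the still-seated cover, and pry the cover up with the blade until it pops out of its catches. Leave the cover loose, draw the lifter out, stand it upright on the bench and let go. Leave the red cover shut.

Things in the scene. Friction and masses are not known exactly. Their poses are not given: they have to be found in the camera images.
- lifter: Loose pry tool, about 0.22 kg, standing upright on its flat steel blade. Origin: on the handle axis at the blade's underside; z up, x along the blade to its tip. Blade 32 mm wide, 4 mm thick, from 37 mm behind the origin to 85 mm ahead (tip). A 12 mm neck rises to z 60 mm; above it the yellow handle, 26 mm square, z 60 to 125 mm: grip it from above. (The wooden tamper is not it.)
- blue_notch (a point): Centre of the notch mouth on the front wall's outer face of the white bin with the blue cover, 59 mm above the bench. x points level into the bin, z up. Notch 66 mm wide, from z 48 mm up to the cover's underside at 70 mm; a black strip on the cover marks it. Bin fixed, 100 mm deep, 110 wide, empty inside above 36 mm: 15 to 35 mm of blade goes in. The notch roughly faces the robot.
- blue_cover: Blue snap cover, a loose plate 100 x 110 x 6 mm (50 g) on the bin's rim; origin: centre of its underside, z up, x away from the notch. A spring roller at each side (up to 92 mm high) holds it down. Lifted at the notch edge it tips about its far edge, resists with about 8 N, pops past the rollers when that edge is some 20 mm up (lift it 30 to 40), then rests tilted on top of them.
- red_cover: The same cover in red on the other bin, of the same build, to one side of the blue one (left or right). It stays shut.
There are look-alikes about, which are no part of the job. Of the things that look like the blue_cover, the middle-sized one is meant. What is shaped like the lifter but black is not meant.

How it is judged:
On the way, in this order (a step that is already met when the one before it is completed fails the run):
1. the lifter's blade is in the blue bin's notch, its tip at least 10 mm inside, under the cover that is still seated (x of lifter in the frame of blue_notch between -0.075 and 0 m and y of lifter in the frame of blue_notch between -0.045 and 0.045 m and z of lifter in the frame of blue_notch between -0.03 and 0.015 m and angle between the x axis of lifter and the x axis of blue_notch, either way round below 0.5 rad and z of blue_cover in the frame of blue_notch below 0.014 m), for 0.1 s.
2. the blue cover is popped up (its centre 7 mm or more above its seat) with the blade still in under it (z of blue_cover in the frame of blue_notch above 0.018 m and x of lifter in the frame of blue_notch between -0.085 and 0.03 m and y of lifter in the frame of blue_notch between -0.06 and 0.06 m), for 0.05 s.
At the end, for the whole second after the job is handed in: The blue cover is out of its catches and at rest: its centre at least 7 mm above its seat (tilted on top of the catches) or off the bin. The red cover is within 10 mm of its start. The lifter stands on its blade on the bench (tilt under 0.15 rad, origin below 8 mm), released and at rest ((z of blue_cover in the frame of blue_notch above 0.018 m or z of blue_cover in the frame of blue_notch below -0.02 m or horizontal distance between blue_cover and blue_notch above 0.12 m) and linear speed of each of blue_cover, lifter below 0.02 m/s and distance of red_cover from where it was at the start of the episode below 0.01 m and height (world z) of lifter below 0.008 m and angle between lifter's own z axis and vertical below 0.15 rad and contact force between lifter and the fingers below 0.1 N); the robot touches nothing.
It fails at once if the red cover is pried up or displaced (by more than 15 mm) (distance of red_cover from where it was at the start of the episode above 0.015 m).
It also fails if it takes over 48 s, if anything falls off the work surface, if the arm or the gripper's body presses on something with over 40 N, if the wrist force passes 120 N, or if a joint passes its speed limit or range.

### The arm

A 6-joint arm with a two-finger parallel gripper is mounted at the origin on the work surface. World frame = base frame: x ahead of the robot, y to its left, z up, the work surface at z = 0. Lengths are in m, angles in rad, forces in N, time in s.
With the tool pointing down it reaches from about 0.425 to 0.95 m from the base axis. Payload 3.5 kg.
Tool frame: the origin (TCP) lies midway between the tips of the shut fingers; the grasp point (between the pads) lies 19 mm behind it; z points along the fingers, y is the line along which they close (so a half turn about z gives the same grasp; the last joint's range is limited). The gripper opens to 85 mm and grips with 20 to 120 N. Pads are 22 mm wide; open, the fingers measure 114 mm over their backs; the gripper's body (76 mm by 85 mm) begins 54 mm behind the grasp point. The pads swing forward as they close: fully open they stand 13 mm farther back than shut.
Start: joints at [-1.328, 0.286, 1.577, -0, 1.279, -0.15], TCP at [0.258, -0.624, 0.231] pointing down, gripper open.
Joint ranges: [-2.77, 2.77], [-0.9, 2.22], [0.21, 2.48], [-1.53, 4.67], [0.24, 2.81], [-2.84, 2.84]. Speed limits (rad/s): [2.79, 2.79, 3.14, 3.14, 3.14, 3.14].

### API

Orientations are given as a rotation vector (axis times angle).
In Python, from station import env gives the robot as it stands.
- The arm moves only by the tool arm_command, never from a script. Its arguments are lists of equal length, an entry for each row: "delta_pos": the shift along the world's x, y, z in mm, a list of three; "angular": the turn, a rotation vector about the world's x, y, z in degrees, a list of three. In form: {"delta_pos": [[tx, ty, tz], ...], "angular": [[rx, ry, rz], ...]}. A call has 1 to 5 rows; each row shifts and turns the commanded pose from where the row before left it; what a row does not reach is not made up. A row lasts 1/12 s, in which the tool goes at most 41.7 mm and 7.16 degrees, less where a joint would pass 70% of its speed; a pose out of reach is approached as far as the arm can. A call with a gripper value outside its range is refused whole. "grip" is the finger opening in mm, from 0 to 85.4, set as the call begins (left out, the last holds). The fingers move at their own pace and stop on an object; "force" is the grip in N (left out, the last holds). Time passes only in rows, so rows that do not move let the fingers close. It gives the time, the measured TCP pose, the force, the opening and the grip force at its end, in the units of the state.
- env.observe(): the state, without advancing time (a new reading comes with each control period).
- env.snapshot(name): name is "scene" or "side" or "wrist"; returns (picture, depth): 480x640x3 uint8, red, green, blue; 480x640 float32, m along the optical axis (not along the pixel's ray), 0 where there is no reading.
- env.calibration(name): a dict with "mtx" (3x3 intrinsics, pixels), "R" (3x3) and "t" (3): a world point X has camera coordinates R X + t. Camera axes: x right, y down, z forward; pixel columns grow to the right and rows downward; lengths in m; the calibration is good to about 2 mm. A picture is of the moment at which its call begins: read the wrist's pose just before it. calibration takes no time and is no camera call; for the wrist camera it gives the pose at the moment of the call.
- env.hand_in(): hands the job in; it is judged then, once.
The state is a dict: "t": time; "q": joint angles; "qvel": joint speeds; "joint_efforts": joint torques, N m; "eef_pos": TCP position; "tool_rot": TCP orientation; "contact_force": force on the tool from outside, world axes, zero at the start; "torque": the same for the moment, N m; "gripper_width": finger opening in m; "grip_force": force on a finger pad.
Only numpy, scipy, OpenCV 4.12 (cv2) and the standard library are available. Lean on these libraries where they do the work, as an engineer would, in place of code of your own. Each camera call takes 0.05 s, during which the arm holds its last target. There are 200 camera calls.

## Working session

There is one attempt and no reset: what is moved stays moved. The work goes in short steps, Python scripts to look and compute and a tool call to move; the robot and the scene stay as the last step left them, time stands still between calls to the robot, and variables do not carry over. Pictures are saved under pics/ and viewed, at most 10 in all, crops included, and the job is handed in when it is done.

Besides the shell and the picture viewer there is one more tool, called as name(argument=value, ...) on one line, values as JSON. arm_command: Moves the arm, as the interface text tells. Its arguments: {"type":"object","properties":{"delta_pos":{"type":"array"},"angular":{"type":"array"},"grip":{"type":"number"},"force":{"type":"number"}},"required":["delta_pos","angular"]}

```bash
mkdir -p pics; ls; cat > h.py <<'E'
import numpy as np, cv2
from station import env
def snap(n):
    c=env.calibration(n); p,d=env.snapshot(n); return p,d,c
def world(d,c):
    K=c["mtx"];v,u=np.mgrid[:480,:640]
    P=np.stack([(u-K[0][2])*d/K[0][0],(v-K[1][2])*d/K[1][1],d],-1)
    W=(P-np.array(c["t"]))@np.array(c["R"]); W[d==0]=np.nan
    return W
E
python3 - <<'E'
from h import *
for n in("scene","side"):
    p,d,c=snap(n); np.savez(n,p=p,d=d,**{k:np.array(v) for k,v in c.items()})
    cv2.imwrite(f"pics/{n}0.png",p[...,::-1])
print(env.observe())
E
```

```text
pics
{'t': 0.1, 'q': array([-1.32800220e+00,  2.87124304e-01,  1.57802453e+00,  4.36408376e-05,
        1.27858850e+00, -1.49969771e-01]), 'qvel': array([ 5.88964282e-04, -2.20131381e-04, -3.64775076e-03,  6.12547726e-04,
       -9.72155603e-05,  3.37807135e-04]), 'joint_efforts': array([ 5.58844295e-04, -4.07299161e+01, -2.93698347e+01, -1.47977194e-04,
        3.45088280e-03,  2.23442171e-06]), 'eef_pos': array([ 0.25826506, -0.623003  ,  0.23005729]), 'tool_rot': array([-3.07910874e+00, -6.12556356e-01,  9.06846823e-05]), 'contact_force': array([-0.08342424, -0.02016865, -0.19028086]), 'torque': array([-0.01616181,  0.00197557, -0.03782544]), 'grip_force': 0.0, 'gripper_width': 0.08582536739539706}
```

View pics/scene0.png

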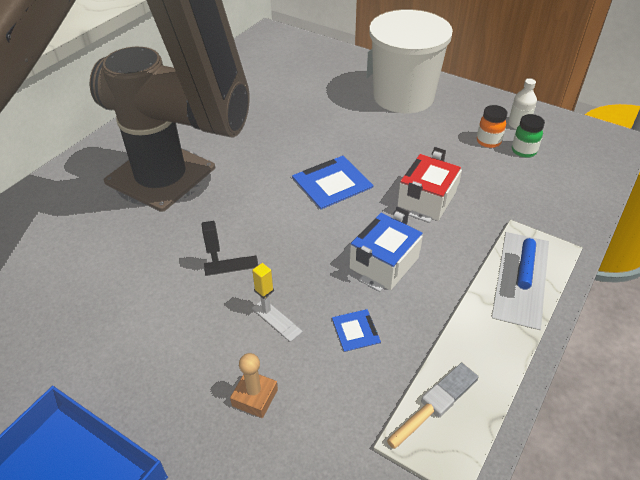

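View pics/side0.png

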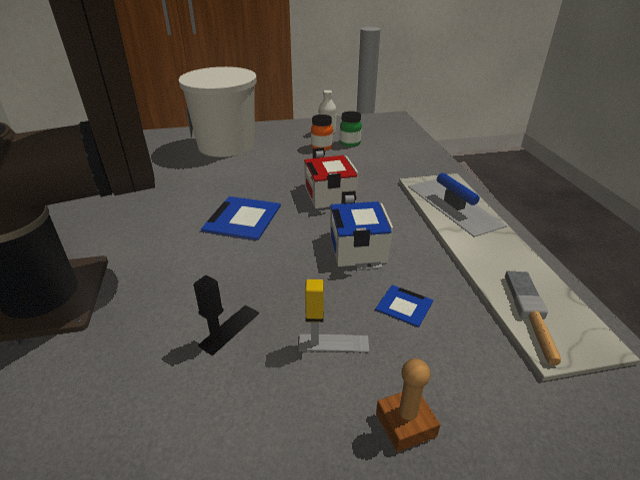

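The scene view has three blue plates: a large one flat at (333,182), one on the white bin at (386,238), and a small one at (356,330). The middle-sized one, on the bin, is meant. It has a black strip on the robot-facing edge at about (370,235). There are two lifter shapes: yellow-handled at (263,280), which is meant, and black at (211,240), which is not. I'll measure both and check them in one crop.

```bash
cat > m.py <<'E'
from h import *
def rect(pts):
    r=cv2.minAreaRect((pts[:,:2]*1000).astype(np.float32)); return np.round(r[0],1),np.round(r[1],1),round(r[2],1),np.round(cv2.boxPoints(r),0).tolist()
for n in("scene","side"):
    z=np.load(n+".npz"); p,d=z["p"],z["d"]; W=world(d,z); hsv=cv2.cvtColor(p,cv2.COLOR_RGB2HSV); H,S,V=[hsv[...,i].astype(int) for i in range(3)]
    u=np.mgrid[:480,:640][1]; ok=np.isfinite(W[...,2])
    def comps(m,nm,zr,mn=40):
        m=m&ok&(W[...,2]>zr[0])&(W[...,2]<zr[1])
        k,l,s,ce=cv2.connectedComponentsWithStats(m.astype(np.uint8))
        for i in range(1,k):
            if s[i,4]>mn:
                q=W[l==i]; print(n,nm,s[i,4],ce[i].round(),"med",np.nanmedian(q,0).round(4),"rect",*rect(q))
    box=(W[...,0]>.2)&(W[...,0]<.95)&(abs(W[...,1])<.7)
    comps((H>100)&(H<130)&(S>120)&box,"blue",(-.01,.12))
    comps(((H<8)|(H>172))&(S>150)&box,"red",(.05,.1))
    comps((H>20)&(H<32)&(S>150)&box,"yelltop",(.119,.14),10)
    comps((H>20)&(H<32)&(S>150)&box,"yell",(.05,.14),10)
    comps(box,"covertop",(.069,.083),200)
    comps(box&(V<70),"blackplane",(.069,.083),10)
z=np.load("scene.npz");a=cv2.resize(z["p"][190:350,230:430],(750,600),interpolation=cv2.INTER_CUBIC)
cv2.imwrite("pics/crop.png",a[...,::-1])
E
python3 m.py
```

```text
scene blue 1612 [332. 182.] med [0.3681 0.1853 0.0072] rect [362.4 197.1] [148.4 145.7] 64.4 [[265.0, 162.0], [396.0, 99.0], [460.0, 232.0], [329.0, 295.0]]
scene blue 1318 [387. 239.] med [0.5946 0.0335 0.0751] rect [572.   38.3] [116.9 141.9] 85.9 [[497.0, -15.0], [639.0, -25.0], [647.0, 91.0], [505.0, 102.0]]
scene blue 639 [527. 264.] med [0.8504 0.1286 0.0653] rect [848.5 139.4] [ 24.6 124.4] 14.8 [[821.0, 196.0], [852.0, 76.0], [876.0, 82.0], [844.0, 203.0]]
scene blue 902 [355. 330.] med [ 0.63   -0.1434  0.0035] rect [ 627.8 -141.9] [71.2 83.1] 47.9 [[573.0, -141.0], [635.0, -196.0], [683.0, -143.0], [621.0, -88.0]]
scene blue 9817 [ 70. 446.] med [ 0.3462 -0.5833  0.0054] rect [ 370.6 -572.2] [295.  137.7] 27.2 [[208.0, -578.0], [271.0, -701.0], [533.0, -566.0], [470.0, -444.0]]
scene red 900 [432. 174.] med [0.5847 0.2632 0.0751] rect [581.  264.7] [ 99.5 115.9] 3.1 [[528.0, 320.0], [535.0, 204.0], [634.0, 210.0], [628.0, 325.0]]
scene yelltop 172 [261. 270.] med [ 0.4612 -0.1978  0.1239] rect [ 459.8 -197.4] [25.8 27.6] 76.1 [[443.0, -207.0], [470.0, -213.0], [476.0, -188.
[... 4593 characters left out ...]
0], [578.0, 89.0], [588.0, 96.0], [578.0, 111.0]]
side blackplane 125 [337. 218.] med [0.5491 0.0392 0.0757] rect [549.8  40.4] [65.5 13.5] 86.5 [[541.0, 8.0], [555.0, 7.0], [559.0, 73.0], [545.0, 73.0]]
side blackplane 104 [361. 237.] med [ 0.5767 -0.0342  0.0767] rect [574.4 -31.8] [17.9 32. ] 52.8 [[556.0, -29.0], [582.0, -49.0], [593.0, -34.0], [567.0, -15.0]]
side blackplane 159 [210. 309.] med [ 0.3086 -0.1694  0.0758] rect [ 306.3 -168.2] [18.2 34.2] 88.5 [[289.0, -177.0], [323.0, -178.0], [324.0, -160.0], [289.0, -159.0]]
side blackplane 18 [403. 391.] med [ 0.5411 -0.3568  0.0753] rect [ 541.3 -356.8] [1.1 6.2] 4.5 [[541.0, -354.0], [541.0, -360.0], [542.0, -360.0], [542.0, -354.0]]
```

View pics/crop.png

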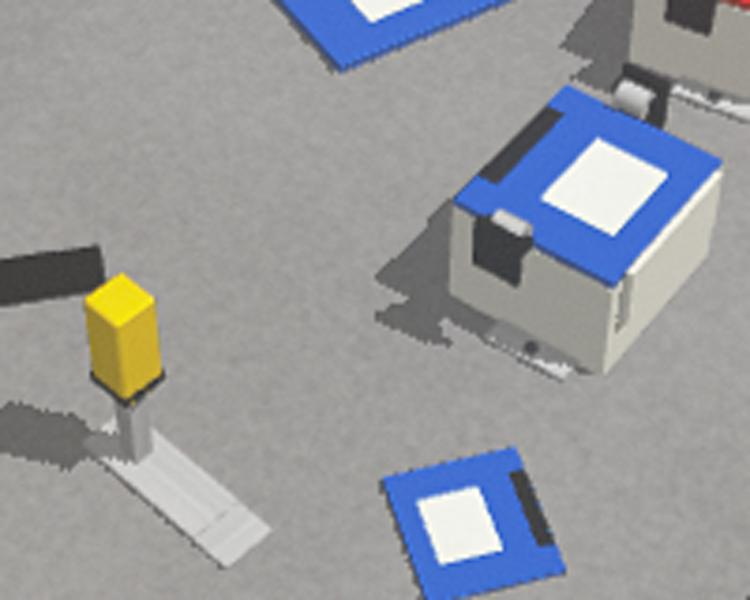

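The crop confirms both: the yellow lifter at (125,340) in the crop, blade toward lower right, and the middle-sized blue cover on its bin with the black strip at (520,145) on the robot side. The lifter is at (460,-197) mm with yaw -13.5°. The notch is at about (543.5,40.5) mm with yaw about -4°. Next I move above the handle, closing along the lifter's x axis.

arm_command(delta_pos=[[13.5,28.4,0],[13.5,28.4,0],[13.5,28.4,0],[13.5,28.4,0],[13.5,28.4,0]], angular=[[0,0,3.6],[0,0,3.6],[0,0,3.6],[0,0,3.6],[0,0,3.6]], grip=85)

```text
t: 0.52
eef_pos: [0.3261, -0.4799, 0.2306]
tool_rot: [-2.945, -1.091, -0.0]
contact_force: [1.0, -0.2, 0.6]
gripper_width: 0.0848
grip_force: 0.0
```

arm_command(delta_pos=[[13.5,28.4,0],[13.5,28.4,0],[13.5,28.4,0],[13.5,28.4,0],[13.5,28.4,0]], angular=[[0,0,3.6],[0,0,3.6],[0,0,3.6],[0,0,3.6],[0,0,3.6]])

```text
t: 0.93
eef_pos: [0.3936, -0.3378, 0.2308]
tool_rot: [-2.738, -1.539, 0.0]
contact_force: [1.2, -0.5, -0.2]
gripper_width: 0.0848
grip_force: 0.0
```

arm_command(delta_pos=[[13.5,28.4,0],[13.5,28.4,0],[13.5,28.4,0],[13.5,28.4,0],[13.5,28.4,0]], angular=[[0,0,3.6],[0,0,3.6],[0,0,3.6],[0,0,3.6],[0,0,3.6]])

```text
t: 1.35
eef_pos: [0.461, -0.1959, 0.2309]
tool_rot: [-2.464, -1.948, 0.0]
contact_force: [0.1, 0.4, 0.9]
gripper_width: 0.0847
grip_force: 0.0
```

arm_command(delta_pos=[[0,0,0],[0,0,0],[0,0,0]], angular=[[0,0,0],[0,0,0],[0,0,0]])

```text
t: 1.6
eef_pos: [0.4607, -0.1976, 0.231]
tool_rot: [-2.467, -1.945, 0.001]
contact_force: [-0.0, -0.6, -0.8]
gripper_width: 0.0848
grip_force: 0.0
```

```bash
cat > st.py <<'E'
from h import *
from scipy.spatial.transform import Rotation as R
s=env.observe();M=R.from_rotvec(s["tool_rot"]).as_matrix()
print(s["t"],(s["eef_pos"]*1000).round(1),"y-axis yaw",np.degrees(np.arctan2(M[1,1],M[0,1])).round(2),"z",M[:,2].round(4),s["contact_force"].round(1),s["gripper_width"].round(4),round(s["grip_force"],1))
E
python3 st.py
```

```text
Traceback (most recent call last):
  File "st.py", line 4, in <module>
    print(s["t"],(s["eef_pos"]*1000).round(1),"y-axis yaw",np.degrees(np.arctan2(M[1,1],M[0,1])).round(2),"z",M[:,2].round(4),s["contact_force"].round(1),s["gripper_width"].round(4),round(s["grip_force"],1))
                                                                                                                                                          ^^^^^^^^^^^^^^^^^^^^^^^^
AttributeError: 'float' object has no attribute 'round'
```

arm_command(delta_pos=[[0,0,-25],[0,0,-25],[0,0,-25],[0,0,-25],[0,0,-20]], angular=[[0,0,0],[0,0,0],[0,0,0],[0,0,0],[0,0,0]])

```text
t: 2.02
eef_pos: [0.4596, -0.1985, 0.1092]
tool_rot: [-2.468, -1.941, 0.001]
contact_force: [-0.1, 0.5, -0.2]
gripper_width: 0.0848
grip_force: 0.0
```

arm_command(delta_pos=[[-0.5,0.5,-15],[0,0,-15],[0,0,0],[0,0,0]], angular=[[0,0,0],[0,0,0],[0,0,0],[0,0,0]])

```text
t: 2.35
eef_pos: [0.4594, -0.1978, 0.0806]
tool_rot: [-2.467, -1.941, 0.001]
contact_force: [-0.8, -0.6, -0.2]
gripper_width: 0.0852
grip_force: 0.0
```

arm_command(delta_pos=[[0,0,0],[0,0,0],[0,0,0],[0,0,0],[0,0,0]], angular=[[0,0,0],[0,0,0],[0,0,0],[0,0,0],[0,0,0]], grip=0, force=110)

```text
t: 2.77
eef_pos: [0.4606, -0.1972, 0.0821]
tool_rot: [2.466, 1.945, 0.0]
contact_force: [-3.2, 1.1, 40.3]
gripper_width: 0.0253
grip_force: 63.1
```

arm_command(delta_pos=[[0,0,0],[0,0,0],[0,0,0],[0,0,0],[0,0,0]], angular=[[0,0,0],[0,0,0],[0,0,0],[0,0,0],[0,0,0]])

```text
t: 3.18
eef_pos: [0.4611, -0.1975, 0.0823]
tool_rot: [2.466, 1.944, 0.001]
contact_force: [0.7, 0.4, 5.1]
gripper_width: 0.0248
grip_force: 108.4
```

arm_command(delta_pos=[[0,0,12],[0,0,16],[0,0,16],[0,0,14],[0,0,0]], angular=[[0,0,0],[0,0,0],[0,0,0],[0,0,0],[0,0,0]])

```text
t: 3.6
eef_pos: [0.4615, -0.1977, 0.1419]
tool_rot: [2.464, 1.943, 0.002]
contact_force: [0.7, -0.5, -1.2]
gripper_width: 0.0249
grip_force: 108.2
```

arm_command(delta_pos=[[-6,15,0],[-6,20,0],[-6,25,0],[-4,25,0],[0,25,0]], angular=[[0,0,0.9],[0,0,0.9],[0,0,0.9],[0,0,0.9],[0,0,0.9]])

```text
t: 4.02
eef_pos: [0.4363, -0.0855, 0.1375]
tool_rot: [-2.386, -2.038, 0.003]
contact_force: [0.2, -0.5, -2.2]
gripper_width: 0.0249
grip_force: 108.3
```

arm_command(delta_pos=[[0,25,0],[0,25,0],[0,25,0],[0,25,0],[0,20,0]], angular=[[0,0,0.9],[0,0,0.9],[0,0,0.9],[0,0,0.9],[0,0,0.9]])

```text
t: 4.43
eef_pos: [0.4368, 0.0348, 0.1378]
tool_rot: [-2.304, -2.132, 0.002]
contact_force: [0.3, 0.1, -2.8]
gripper_width: 0.0251
grip_force: 108.2
```

arm_command(delta_pos=[[0,15,0],[0,0.5,0],[0,0,0],[0,0,0]], angular=[[0,0,0.5],[0,0,0],[0,0,0],[0,0,0]])

```text
t: 4.77
eef_pos: [0.4378, 0.0481, 0.1385]
tool_rot: [-2.297, -2.142, 0.002]
contact_force: [0.3, -0.1, -1.6]
gripper_width: 0.0248
grip_force: 108.2
```

```bash
sed -i 's/s\["gripper_width"\].round(4)/s["gripper_width"]/' st.py; python3 st.py; cat > look.py <<'E'
from h import *
import sys
a=[]
for n in("scene","side"):
    p,d,c=snap(n); np.savez(n,p=p,d=d,**{k:np.array(v) for k,v in c.items()})
    X=np.array([.5,.04,.08]);q=np.array(c["mtx"])@(np.array(c["R"])@X+np.array(c["t"]));u,v=(q[:2]/q[2]).astype(int)
    u=min(max(u,80),560);v=min(max(v,90),390)
    a.append(cv2.resize(p[v-90:v+90,u-80:u+80],(400,450),interpolation=cv2.INTER_CUBIC))
    print(n,"crop origin",u-80,v-90,"x2.5")
    W=world(d,c);hsv=cv2.cvtColor(p,cv2.COLOR_RGB2HSV).astype(int);H,S,V=[hsv[...,i] for i in range(3)]
    m=(H>20)&(H<32)&(S>150)&(W[...,2]>.05)&(W[...,0]<.6)&(abs(W[...,1])<.4)
    if m.sum()>20:print("yellow zmin/max",np.nanpercentile(W[m],[2,98],axis=0).round(4).tolist())
    # steel blade: bright grey ahead of the handle, between bench and cover
    m=(S<40)&(V>90)&(W[...,0]>.4)&(W[...,0]<.536)&(W[...,1]>-.02)&(W[...,1]<.1)&(W[...,2]>.035)&(W[...,2]<.12)
    if m.sum()>20:
        q=W[m];r=cv2.minAreaRect((q[:,:2]*1000).astype(np.float32));A=np.c_[q[:,:2],np.ones(len(q))];g=np.linalg.lstsq(A,q[:,2],rcond=None)[0]
        print("blade",m.sum(),np.round(r[0],1),np.round(r[1],1),r[2],"z",np.nanpercentile(q[:,2],[5,50,95]).round(4),"slope",g[:2].round(3))
    hb=(H>100)&(H<130)&(S>120)&(W[...,2]>.06)&(W[...,0]>.5)&(W[...,0]<.7)&(W[...,1]>-.04)&(W[...,1]<.13)
    q=W[hb];g=np.linalg.lstsq(np.c_[q[:,:2],np.ones(len(q))],q[:,2],rcond=None)[0]
    print("cover z",np.nanpercentile(q[:,2],[2,50,98]).round(4),"slope",g[:2].round(3))
cv2.imwrite(f"pics/{sys.argv[1]}.png",np.hstack(a)[...,::-1])
E
python3 look.py pre
```

```text
4.7667 [437.8  48.1 138.5] y-axis yaw -3.99 z [-1.6e-03 -3.0e-04 -1.0e+00] [ 0.3 -0.1 -1.6] 0.024771810808167406 108.2
scene crop origin 267 127 x2.5
yellow zmin/max [[0.426, 0.0337, 0.127], [0.4494, 0.0521, 0.182]]
blade 683 [466.3  47.2] [ 37.5 114.5] 86.53404235839844 z [0.0558 0.0595 0.0985] slope [-0.147 -0.015]
cover z [0.0717 0.0751 0.0784] slope [-0.  0.]
side crop origin 232 128 x2.5
yellow zmin/max [[0.0354, -0.0081, 0.124], [0.4496, 0.0832, 0.4414]]
blade 501 [468.6  47.7] [ 37.2 108.4] 87.35232543945312 z [0.0569 0.059  0.0609] slope [-0.021  0.007]
cover z [0.0708 0.0749 0.0769] slope [-0.001  0.003]
```

View pics/pre.png

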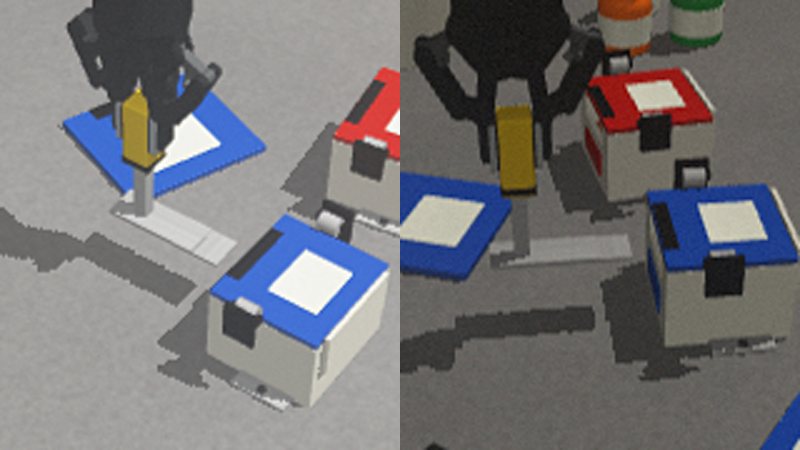

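The blade is held level in front of the notch. Its tip is at about (235,245) in the left half, facing the black strip at (245,255), at z 56–60 mm. I'll push it in 45 mm along the notch axis.

arm_command(delta_pos=[[9,-1.5,0],[9,-0.8,0],[9,-0.6,0],[9,-0.6,0],[9,-0.6,0]], angular=[[0,0,0],[0,0,0],[0,0,0],[0,0,0],[0,0,0]])

```text
t: 5.28
eef_pos: [0.4848, 0.044, 0.1394]
tool_rot: [2.298, 2.142, 0.0]
contact_force: [0.6, -0.7, -2.1]
gripper_width: 0.0251
grip_force: 108.3
```

arm_command(delta_pos=[[0,0,0],[0,0,0],[0,0,0],[0,0,0]], angular=[[0,0,0],[0,0,0],[0,0,0],[0,0,0]])

```text
t: 5.62
eef_pos: [0.4829, 0.0445, 0.1391]
tool_rot: [-2.297, -2.142, 0.001]
contact_force: [-0.1, -0.5, -1.5]
gripper_width: 0.0246
grip_force: 108.3
```

```bash
python3 st.py; python3 look.py in
```

```text
5.6167 [482.9  44.5 139.1] y-axis yaw -3.98 z [-9.e-04  1.e-04 -1.e+00] [-0.1 -0.5 -1.5] 0.024610731351083732 108.3
scene crop origin 267 127 x2.5
yellow zmin/max [[0.4721, 0.0305, 0.1268], [0.4946, 0.0505, 0.1823]]
blade 528 [495.5  44.2] [37.5 78.9] 88.16649627685547 z [0.0567 0.0606 0.1028] slope [-0.179 -0.037]
cover z [0.0718 0.0751 0.0788] slope [-0.055  0.005]
side crop origin 232 128 x2.5
yellow zmin/max [[0.0427, -0.0142, 0.124], [0.4939, 0.1605, 0.4343]]
blade 319 [497.1  45.2] [35.4 77.6] 87.36922454833984 z [0.0574 0.0596 0.061 ] slope [-0.     0.019]
cover z [0.0709 0.0748 0.0766] slope [-0.001  0.002]
```

View pics/in.png

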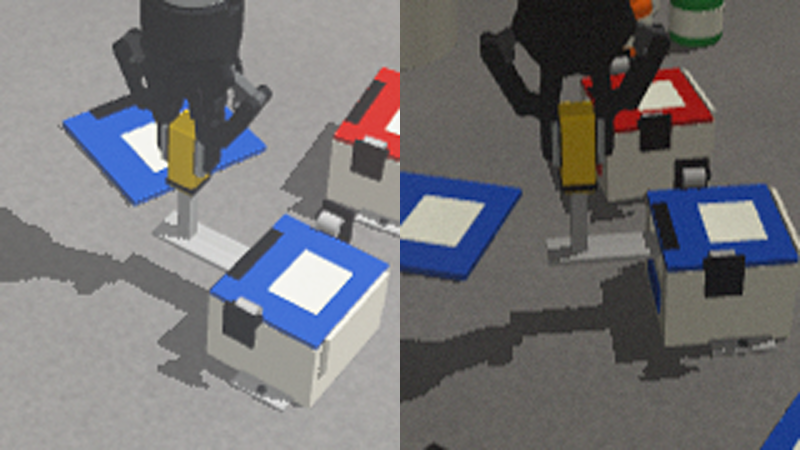

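The blade is in the notch: its tip disappears under the cover edge at (250,262) left and (650,245) right. The cover is still seated. Now I pry up.

arm_command(delta_pos=[[0,0,7],[0,0,6],[0,0,6],[0,0,6],[0,0,6]], angular=[[0,0,0],[0,0,0],[0,0,0],[0,0,0],[0,0,0]])

```text
t: 6.13
eef_pos: [0.4837, 0.0443, 0.1714]
tool_rot: [2.297, 2.142, 0.001]
contact_force: [0.2, -0.5, -2.1]
gripper_width: 0.0246
grip_force: 109.2
```

arm_command(delta_pos=[[0,0,5],[0,0,5],[0,0,3],[0,0,0],[0,0,0]], angular=[[0,0,0],[0,0,0],[0,0,0],[0,0,0],[0,0,0]])

```text
t: 6.55
eef_pos: [0.4835, 0.0443, 0.1836]
tool_rot: [2.297, 2.142, 0.0]
contact_force: [-0.3, 0.8, -2.7]
gripper_width: 0.0252
grip_force: 109.7
```

```bash
python3 st.py; python3 look.py up
```

```text
6.55 [483.5  44.3 183.6] y-axis yaw -4.0 z [ 5.e-04 -1.e-04 -1.e+00] [-0.3  0.8 -2.7] 0.025176052885303436 109.7
scene crop origin 267 127 x2.5
yellow zmin/max [[0.4718, 0.03, 0.1716], [0.495, 0.0505, 0.2274]]
blade 444 [496.4  44. ] [35.7 79.9] 87.27064514160156 z [0.1012 0.1046 0.1119] slope [-0.024  0.014]
cover z [0.0745 0.0975 0.1171] slope [-0.499  0.038]
side crop origin 232 128 x2.5
yellow zmin/max [[0.049, -0.0245, 0.167], [0.4945, 0.0723, 0.4323]]
blade 317 [497.4  44.1] [37.2 77.3] 89.60185241699219 z [0.1019 0.1036 0.1051] slope [-0.002  0.008]
cover z [0.075  0.0995 0.1161] slope [-0.462  0.051]
```

View pics/up.png

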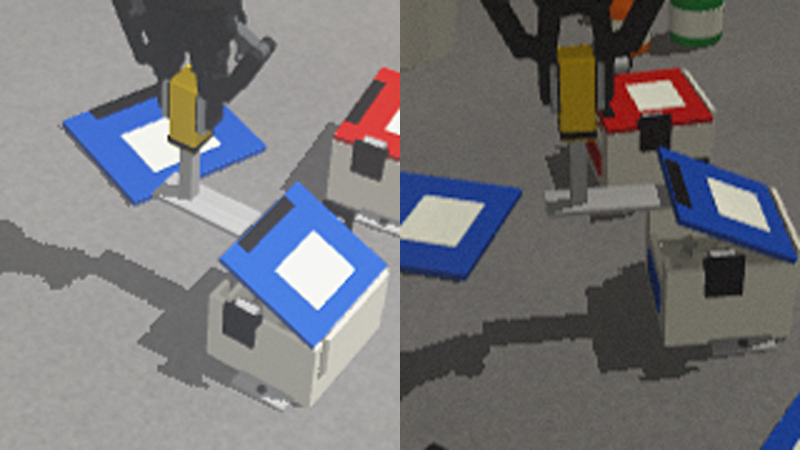

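The cover is tilted at about 0.48 slope, with its front edge above both rollers ((240,305) left, (725,270) right). I'll lower gently so it rests on the rollers, then draw the blade out.

arm_command(delta_pos=[[0,0,-4],[0,0,-4],[0,0,-4],[0,0,-4],[0,0,0]], angular=[[0,0,0],[0,0,0],[0,0,0],[0,0,0],[0,0,0]])

```text
t: 7.07
eef_pos: [0.4826, 0.0444, 0.1658]
tool_rot: [-2.296, -2.141, 0.003]
contact_force: [0.1, -0.5, -2.0]
gripper_width: 0.0248
grip_force: 109.6
```

```bash
python3 st.py; python3 look.py low
```

```text
7.0667 [482.6  44.4 165.8] y-axis yaw -4.0 z [-2.5e-03  3.0e-04 -1.0e+00] [ 0.1 -0.5 -2. ] 0.024783555974957284 109.6
scene crop origin 267 127 x2.5
yellow zmin/max [[0.4718, 0.0294, 0.1538], [0.4938, 0.05, 0.2098]]
blade 485 [496.1  44.1] [35.2 79.9] 87.65904235839844 z [0.0835 0.0871 0.1096] slope [-0.089  0.015]
cover z [0.075  0.0913 0.105 ] slope [-0.33   0.011]
side crop origin 232 128 x2.5
yellow zmin/max [[0.0525, -0.0174, 0.1511], [0.4943, 0.1591, 0.4026]]
blade 320 [497.3  44.7] [34.6 78. ] 86.19815826416016 z [0.0851 0.0869 0.0885] slope [-0.004  0.012]
cover z [0.0753 0.0922 0.1043] slope [-0.308  0.025]
```

The cover rests on the rollers at slope 0.33, and the blade is about 4 mm clear of it. Withdrawing now.

arm_command(delta_pos=[[-8,0.6,0],[-10,0.7,0],[-10,0.7,0],[-10,0.7,0],[-8,0.6,0]], angular=[[0,0,0],[0,0,0],[0,0,0],[0,0,0],[0,0,0]])

```text
t: 7.58
eef_pos: [0.4358, 0.0479, 0.1672]
tool_rot: [-2.297, -2.143, 0.0]
contact_force: [0.0, 0.4, -2.2]
gripper_width: 0.0249
grip_force: 109.7
```

arm_command(delta_pos=[[0,-10,0],[0,-20,0],[0,-25,0],[0,-25,0],[0,-25,0]], angular=[[0,0,-0.9],[0,0,-0.9],[0,0,-0.9],[0,0,-0.9],[0,0,-0.9]])

```text
t: 8.0
eef_pos: [0.4372, -0.0588, 0.1677]
tool_rot: [2.38, 2.049, 0.001]
contact_force: [0.8, -0.7, -1.9]
gripper_width: 0.0246
grip_force: 109.7
```

arm_command(delta_pos=[[5,-25,0],[5,-25,0],[5,-25,0],[5,-25,0],[0,-20,0]], angular=[[0,0,-0.9],[0,0,-0.9],[0,0,-0.9],[0,0,-0.9],[0,0,-0.9]])

```text
t: 8.42
eef_pos: [0.4578, -0.1799, 0.1679]
tool_rot: [2.459, 1.952, 0.0]
contact_force: [0.8, 0.4, -1.6]
gripper_width: 0.0247
grip_force: 109.7
```

arm_command(delta_pos=[[0,-10,0],[0,0,-20],[0,0,-20],[0,0,-20],[0,0,0]], angular=[[0,0,0],[0,0,0],[0,0,0],[0,0,0],[0,0,0]])

```text
t: 8.83
eef_pos: [0.4542, -0.1855, 0.1031]
tool_rot: [-2.452, -1.95, 0.004]
contact_force: [-1.4, 0.9, -2.9]
gripper_width: 0.025
grip_force: 109.4
```

arm_command(delta_pos=[[0,0,-7],[0,0,-5],[0,0,0],[0,0,0]], angular=[[0,0,0],[0,0,0],[0,0,0],[0,0,0]])

```text
t: 9.17
eef_pos: [0.4578, -0.1875, 0.0961]
tool_rot: [2.457, 1.955, 0.001]
contact_force: [-0.4, -0.4, -2.8]
gripper_width: 0.025
grip_force: 109.6
```

```bash
python3 st.py
```

```text
9.1667 [ 457.8 -187.5   96.1] y-axis yaw -12.98 z [ 1.e-03 -7.e-04 -1.e+00] [-0.4 -0.4 -2.8] 0.025015709437415507 109.6
```

Another 14 mm down, gently, until contact.

arm_command(delta_pos=[[0,0,-6],[0,0,-4],[0,0,-2],[0,0,-1],[0,0,0]], angular=[[0,0,0],[0,0,0],[0,0,0],[0,0,0],[0,0,0]])

```text
t: 9.58
eef_pos: [0.4575, -0.1874, 0.0824]
tool_rot: [2.458, 1.956, 0.0]
contact_force: [0.5, -0.4, -3.2]
gripper_width: 0.0248
grip_force: 109.7
```

arm_command(delta_pos=[[0,0,-1],[0,0,0],[0,0,0]], angular=[[0,0,0],[0,0,0],[0,0,0]])

```text
t: 9.83
eef_pos: [0.4577, -0.1875, 0.0823]
tool_rot: [2.458, 1.956, 0.0]
contact_force: [-2.2, 2.0, 6.1]
gripper_width: 0.0251
grip_force: 110.7
```

```bash
python3 st.py
```

```text
9.8333 [ 457.7 -187.5   82.3] y-axis yaw -12.99 z [ 3.e-04 -2.e-04 -1.e+00] [-2.2  2.   6.1] 0.025104224096704257 110.7
```

On the bench (+6 N). Release and retreat straight up.

arm_command(delta_pos=[[0,0,0],[0,0,0],[0,0,0],[0,0,0],[0,0,0]], angular=[[0,0,0],[0,0,0],[0,0,0],[0,0,0],[0,0,0]], grip=85, force=30)

```text
t: 10.25
eef_pos: [0.4574, -0.1874, 0.0812]
tool_rot: [2.459, 1.956, 0.0]
contact_force: [-1.2, 0.2, 0.4]
gripper_width: 0.0832
grip_force: 0.0
```

arm_command(delta_pos=[[0,0,0],[0,0,0],[0,0,8],[0,0,15],[0,0,20]], angular=[[0,0,0],[0,0,0],[0,0,0],[0,0,0],[0,0,0]])

```text
t: 10.67
eef_pos: [0.4564, -0.1867, 0.1237]
tool_rot: [-2.456, -1.954, 0.002]
contact_force: [-0.0, -0.1, 0.5]
gripper_width: 0.0851
grip_force: 0.0
```

arm_command(delta_pos=[[0,0,25],[0,0,25],[0,0,25],[0,0,20],[0,0,0]], angular=[[0,0,0],[0,0,0],[0,0,0],[0,0,0],[0,0,0]])

```text
t: 11.08
eef_pos: [0.4598, -0.1889, 0.2255]
tool_rot: [2.451, 1.95, 0.005]
contact_force: [0.5, 0.1, 0.6]
gripper_width: 0.085
grip_force: 0.0
```

```bash
python3 st.py; python3 look.py end; python3 m.py | grep -E "yell|red "; python3 -c "
import numpy as np,cv2
cv2.imwrite('pics/endscene.png',np.load('scene.npz')['p'][...,::-1])"
```

```text
11.0833 [ 459.8 -188.9  225.5] y-axis yaw -12.99 z [ 0.0088 -0.0059 -0.9999] [0.5 0.1 0.6] 0.08495764370796301 0.0
scene crop origin 267 127 x2.5
yellow zmin/max [[0.4467, -0.2017, 0.0706], [0.4727, -0.1772, 0.126]]
cover z [0.0751 0.0913 0.1047] slope [-0.311  0.01 ]
side crop origin 232 128 x2.5
yellow zmin/max [[0.2165, -0.2012, 0.0677], [0.4688, -0.0897, 0.1769]]
cover z [0.075  0.0877 0.1047] slope [-0.306  0.025]
scene red 894 [432. 174.] med [0.5855 0.2632 0.0751] rect [582.1 263.7] [100.2 114.6] 4.0 [[528.0, 317.0], [536.0, 203.0], [636.0, 210.0], [628.0, 324.0]]
scene yelltop 165 [264. 267.] med [ 0.4595 -0.189   0.1238] rect [ 458.7 -187.8] [26.4 28.4] 76.0 [[442.0, -197.0], [469.0, -204.0], [476.0, -178.0], [448.0, -172.0]]
scene yell 479 [265. 276.] med [ 0.4654 -0.1941  0.1081] rect [ 459.1 -188. ] [27.  28.3] 78.3 [[442.0, -198.0], [470.0, -204.0], [476.0, -178.0], [448.0, -172.0]]
side red 94 [349. 166.] med [0.6265 0.2525 0.0748] rect [625.5 258.2] [13.  95.5] 4.6 [[615.0, 305.0], [623.0, 210.0], [636.0, 211.0], [628.0, 306.0]]
side red 43 [321. 179.] med [0.5516 0.2097 0.0734] rect [549.2 208.2] [18.  28.1] 85.4 [[535.0, 200.0], [563.0, 198.0], [564.0, 216.0], [536.0, 218.0]]
side yelltop 227 [312. 281.] med [ 0.4579 -0.1891  0.1233] rect [ 457.9 -187.1] [25.4 24.7] 78.8 [[443.0, -197.0], [468.0, -202.0], [472.0, -177.0], [448.0, -172.0]]
side yell 697 [312. 294.] med [ 0.4565 -0.1972  0.1061] rect [ 457.8 -188. ] [26.7 25.2] 76.8 [[443.0, -198.0], [467.0, -204.0], [473.0, -178.0], [449.0, -172.0]]
```

View pics/endscene.png

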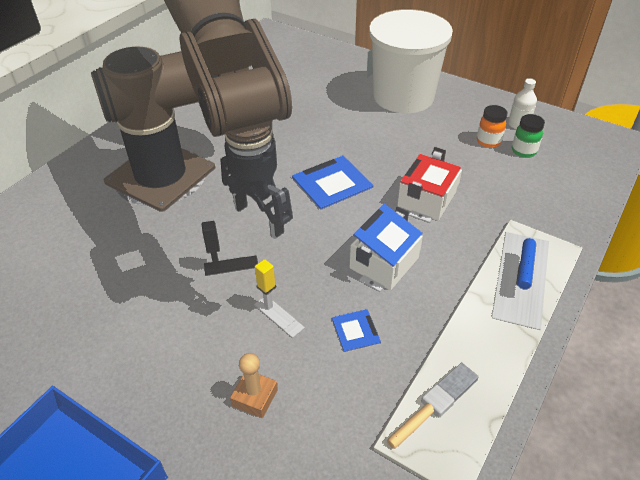

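The lifter stands upright and free at (264,285). The blue cover is tilted on its rollers at (388,236), and the red cover is unmoved at (432,174). Handing in.

```bash
python3 -c "
from station import env
print(env.hand_in())"
```

```text
the job is handed in; nothing more can be done
None
```

I handed the job in at about 11 s of the 48 s limit: the blue cover is popped and resting tilted on its rollers, the lifter stands upright and released on the bench, and the red cover hasn't moved; the hand-in returned no verdict.

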